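# Clear and peel the top serving tray

## Robot

A 6-joint arm with a two-finger parallel gripper is mounted at the origin on the work surface. World frame = base frame: x ahead of the robot, y to its left, z up, the work surface at z = 0. Lengths are in m, angles in rad, forces in N, time in s.
With the tool pointing down it reaches from about 0.25 to 0.775 m from the base axis. Payload 4 kg.
Tool frame: the origin (TCP) lies between the finger pads; the fingertips stand 17 mm ahead of it and the grasp point (between the pads) lies 2 mm behind it; z points along the fingers, y is the line along which they close (so a half turn about z gives the same grasp; the last joint's range is limited). The gripper opens to 85 mm and grips with 20 to 120 N. Pads are 22 mm wide; open, the fingers measure 114 mm over their backs; the gripper's body (76 mm by 85 mm) begins 54 mm behind the grasp point. The pads swing forward as they close: fully open they stand 13 mm farther back than shut.
Start: joints at [-1.391, 0.087, 1.371, -0, 1.684, -0.103], TCP at [0.153, -0.528, 0.248] pointing down, gripper open.
Joint ranges: [-3.1, 3.1], [-0.76, 2.03], [0.27, 2.55], [-1.08, 4.22], [0.17, 2.65], [-2.57, 2.57]. Speed limits (rad/s): [2.79, 2.79, 3.14, 3.14, 3.14, 3.14].

## Interface

Orientations are given as a unit quaternion [w, x, y, z].
In Python, from station import * gives the robot as it stands.
- The arm moves only by the shell command python3 -m creep 'ROWS' [OPENING]. ROWS is JSON, a list of rows, each a list of 2 entries, a list of its own where there are three numbers: the shift along the tool's x, y, z in mm, then the turn, a rotation vector about the tool's x, y, z in rad. A call has 1 to 10 rows; each row shifts and turns the commanded pose from where the row before left it, along the tool's axes as they then stand; what a row does not reach is not made up. A row lasts 1/10 s, in which the tool goes at most 50 mm and 8.59 degrees, less where a joint would pass 70% of its speed; a pose out of reach is approached as far as the arm can. A call with a gripper value outside its range is refused whole. OPENING is the opening in per cent of the stroke, from 0 (shut) to 100 (fully open), set as the call begins (- or left out, the last holds). The fingers move at their own pace and stop on an object; the grip force is fixed at half the most. Time passes only in rows, so rows that do not move let the fingers close. It gives the time, the measured TCP pose, the force, the opening and the grip force at its end, in the units of the state.
- observe(): the state, without advancing time (a new reading comes with each control period).
- snapshot(name): name is "scene" or "side" or "wrist"; returns the picture (420x560x3 uint8, blue, green, red); there is no depth.
- calibration(name): a dict with "K" (3x3 intrinsics, pixels), "R" (3x3) and "t" (3): a world point X has camera coordinates R X + t; the wrist camera has in their place "hand_eye" (4x4, takes a point from camera to tool coordinates, whose origin is the TCP and whose axes are the flange's). Camera axes: x right, y down, z forward; pixel columns grow to the right and rows downward; lengths in m; the calibration is good to about 2 mm. A picture is of the moment at which its call begins: read the wrist's pose just before it. calibration takes no time and is no camera call.
- job_done(): hands the job in; it is judged then, once.
Trained networks look in the newest picture that a camera, given by its name, has taken for a name from the list of things; names that differ only in an ending like _2 or _b are one class to them, and where a whole thing is asked for, a point or a joint stands for the part that bears it (a point fixed in the world has none). Each returns a list of dicts, best first, with "confidence" (0 to 1); they miss things now and then, are a little off and sometimes report something else, mostly with a low value. They report only what shows in the picture. A call takes as long as a camera call. They do not tell look-alikes from the thing itself.
- recognise(camera, target): "xyz" ([x, y, z] in m, in the coordinates of the camera as it stood for that picture, good to about 4 mm: the middle of the surface that is visible of it).
- spot_point(camera, target): "xyz" ([x, y, z] in m, in the coordinates of the camera as it stood for that picture, good to about 4 mm: a listed point, or the origin of a listed thing).
The state is a dict: "time_s": time; "q": joint angles; "dq": joint speeds; "joint_efforts": joint torques, N m; "ee_pos": TCP position; "eef_rot": TCP orientation; "force": force on the tool from outside, world axes, zero at the start; "ft_torque": the same for the moment, N m; "gripper_width": finger opening in m; "finger_force": force on a finger pad.
Only numpy, scipy, OpenCV 4.12 (cv2) and the standard library are available. Lean on these libraries where they do the work, as an engineer would, in place of code of your own. Each camera call takes 0.05 s, during which the arm holds its last target. There are 200 camera calls.

## Task

Hang the green basket, which stands in the top tray, by its handle bar on the red two-prong hook and let go of it. Then peel the yellow top tray off the clinging stack by its upright ear, raising the ear's corner a few centimetres and pausing there while the opposite corner is still down in the stack, and present it: finish while holding it by the ear, level and still, with its middle over the round red mat and its underside at least 15 cm above the table. Leave the rest of the stack standing where it is, the basket on the hook and the other things undisturbed.

Things in the scene. Friction and masses are not known exactly. Their poses are not given: they have to be found in the camera images.
- basket: green open basket with packets, 75 (x) x 112 (y) mm, walls 60 high, about 0.2 kg; rigid upright bail: 8 mm legs at y = -53 and +53 mm and a 10 mm steel bar along y on top, axis 135 above the underside, so 75 above the walls. Stands in the top tray, up to 25 mm off its middle. Origin: centre of the underside
- basket_bar (a point): middle of the bar's axis, 135 mm above the basket's origin
- hookstand: fixed stand, two red 8 mm prongs at y = -28 and +28 mm. Each drops from a crossbar and 18 mm post (x +90, 228 high) to a trough at x = 0 (underside 192 high), then rises to a tip at x = -24 (top 221 high). Bring the bar in over the tips along the stand's +x, basket below the prongs, then lower it. Base plate 12 mm thick, x +15 to +115, 110 wide. Origin: on the table under the trough
- hook_seat (a point): where the middle of the hung bar's axis rests, 205 mm above the table, 2 mm in x from the stand's origin
- stack: the five grey nested trays under the top one, one loose body, 1.8 kg, 221 x 171 mm over the rims, rims up to 62 high. The top tray's underside rests 40 above the origin. Four spring cling points hold the top tray's long sides 75 mm either side of the middle; each lets go after about 3 N and a few mm of lift, all four together about 12 N. Origin: centre of the underside
- tray: yellow formed top tray, about 0.14 kg: floor 190 mm (its x) x 140 mm (its y), 4 mm thick, walls leaning outwards to a flat rim of 221 x 171 mm, rim top 30 mm above the underside. An upright ear stands on the rim at the corner at (-x, +y). Origin: centre of the underside; z is up when level
- tray_ear (a point): top middle of the ear, at (-106, +81, 72) mm in the tray's frame. The ear is a plate standing across the corner: 28 mm wide along the tray's direction (1, 1), 8 mm thick along (-1, 1), its top 42 above the rim; pinch it across its thickness from above, one finger inside the tray, one outside
- tray_near (a point): underside of the tray's floor at the ear's corner, (-95, +70, 0) mm in the tray's frame
- tray_far (a point): underside of the tray's floor at the corner opposite the ear, (+95, -70, 0) mm in the tray's frame
- mat: fixed round red mat, 180 mm across, 3 mm thick. Origin: centre of the underside
- can: bystander: red drinks can, 66 mm across, 120 high. Origin: centre of the underside
- bottle: bystander: clear bottle with a paper label, 64 mm across, 200 high. Origin: centre of the underside
- cup: bystander: white paper cup, 68 mm across, 65 high. Origin: centre of the underside
- tape: bystander: grey tape roll lying flat, 76 mm across, 25 high. Origin: centre of the underside
- carton: bystander: small cardboard carton 70 x 110 x 50 mm. Origin: centre of the underside
- marker: bystander: white marker pen with black cap, 125 mm long, lying along its y. Origin: centre of the underside
Things that resemble listed ones, but are neither listed nor needed, are in the scene too. There is more than one size of the basket; the job needs the middle-sized. Several things look just like the mat: the one meant starts farthest to the robot's right.

How it is judged:
On the way, in this order (a step that is already met when the one before it is completed fails the run):
1. the basket hangs by its bar on both prongs and is let go (x of basket_bar in the frame of hook_seat between -0.016 and 0.03 m and y of basket_bar in the frame of hook_seat between -0.025 and 0.025 m and z of basket_bar in the frame of hook_seat between -0.008 and 0.014 m and contact force between basket and hookstand above 0.5 N and contact force between the fingers and basket below 0.1 N), for 0.2 s.
2. the ear's corner is raised over 15 mm while the opposite corner is still within 10 mm of its place in the stack (z of tray_near in the frame of stack above 0.055 m and z of tray_far in the frame of stack below 0.05 m and horizontal distance between tray and stack below 0.03 m and contact force between the fingers and tray above 0.5 N), for 0.2 s.
At the end, for the whole second after the job is handed in: Basket hangs free, bar in both troughs (within 25 mm along it). Fingers hold the tray by the ear: underside over 150 mm up, within 15 degrees of level, middle within 60 mm of the mat's, at rest, touching no stack, stand or basket. Rest of the stack flat, within 40 mm of its place (all of step 1 and contact force between the fingers and tray above 1 N and height (world z) of tray above 0.15 m and angle between tray's own z axis and vertical below 0.26 rad and horizontal distance between tray and mat below 0.06 m and horizontal distance between tray_ear and the grasp point below 0.05 m and contact force between tray and stack below 0.05 N and contact force between tray and hookstand below 0.05 N and contact force between tray and basket below 0.05 N and linear speed of tray below 0.05 m/s and linear speed of basket below 0.1 m/s and angle between stack's own z axis and vertical below 0.05 rad and height (world z) of stack below 0.006 m and distance of stack from where it was at the start of the episode below 0.04 m); the arm keeps its last pose, push and grip.
It fails at once if the rest of the stack is dragged over 40 mm, lifted over 20 mm or tipped (distance of stack from where it was at the start of the episode above 0.04 m or height (world z) of stack above 0.02 m or angle between stack's own z axis and vertical above 0.2 rad).
It fails at once if a bystander is moved more than 40 mm (distance of any of can, bottle, cup, tape, carton, marker from where it was at the start of the episode above 0.04 m).
It also fails if it takes over 69 s, if anything falls off the work surface, if the arm or the gripper's body presses on something with over 40 N, if the wrist force passes 120 N, or if a joint passes its speed limit or range.

## Working session

There is one attempt and no reset: what is moved stays moved. The work goes in short steps, Python scripts to look and compute and a shell command to move; the robot and the scene stay as the last step left them, time stands still between calls to the robot, and variables do not carry over. Pictures are saved under pics/ and viewed, at most 10 in all, crops included, and the job is handed in when it is done.

```bash
mkdir -p pics
cat > h.py <<'E'
from station import *
import numpy as np, cv2
from scipy.spatial.transform import Rotation as R
def T():
    s=observe(); M=np.eye(4); q=s["eef_rot"]; M[:3,:3]=R.from_quat([q[1],q[2],q[3],q[0]]).as_matrix(); M[:3,3]=s["ee_pos"]; return M
def world(cam,p,M=None):
    c=calibration(cam)
    if cam=="wrist":
        return ((T() if M is None else M)@np.array(c["hand_eye"])@np.r_[p,1])[:3]
    return np.array(c["R"]).T@(np.array(p)-np.array(c["t"]))
def proj(cam,X):
    c=calibration(cam)
    if cam=="wrist":
        x=(np.linalg.inv(T()@np.array(c["hand_eye"]))@np.r_[X,1])[:3]
    else: x=np.array(c["R"])@X+np.array(c["t"])
    u=np.array(c["K"])@x; return np.round(u[:2]/u[2])
E
python3 - <<'E'
from h import *
a=snapshot("scene");b=snapshot("side")
cv2.imwrite("pics/a.png",a);cv2.imwrite("pics/b.png",b)
for cam in("scene","side"):
  for t in("basket","basket_bar","hookstand","hook_seat","stack","tray","tray_ear","tray_near","tray_far","mat"):
    for d in spot_point(cam,t):
      w=world(cam,d["xyz"]); print(cam,t,round(d["confidence"],2),w.round(3),proj(cam,w))
print(observe())
E
```

```text
scene basket 0.95 [0.562 0.037 0.047] [261. 246.]
scene basket 0.83 [ 0.56  -0.198 -0.001] [169. 268.]
scene basket 0.83 [ 0.581  0.57  -0.002] [457. 243.]
scene basket_bar 0.88 [0.566 0.034 0.178] [259. 208.]
scene basket_bar 0.73 [ 0.566 -0.201  0.098] [162. 242.]
scene basket_bar 0.57 [0.58 0.57 0.19] [477. 186.]
scene hookstand 0.71 [ 0.544 -0.37  -0.004] [100. 272.]
scene stack 0.21 [0.473 0.143 0.111] [296. 200.]
scene tray 0.68 [0.561 0.042 0.039] [262. 248.]
scene tray_ear 0.82 [0.474 0.143 0.113] [296. 200.]
scene tray_near 0.68 [0.484 0.131 0.039] [292. 224.]
scene tray_near 0.4 [ 0.383 -0.145 -0.004] [189. 221.]
scene tray_far 0.6 [ 0.632 -0.053  0.037] [228. 273.]
scene mat 0.96 [ 0.35   0.536 -0.005] [414. 191.]
scene mat 0.63 [0.516 0.337 0.004] [368. 234.]
side basket 0.79 [ 0.556 -0.2    0.004] [285. 202.]
side basket 0.59 [0.566 0.035 0.04 ] [256. 230.]
side basket_bar 0.7 [0.583 0.576 0.196] [136. 314.]
side basket_bar 0.64 [0.563 0.034 0.179] [257. 184.]
side basket_bar 0.62 [ 0.561 -0.197  0.1  ] [284. 174.]
side hookstand 0.69 [ 0.537 -0.368  0.001] [305. 180.]
s
[... 619 characters left out ...]
q': array([-1.39111021e+00,  8.72272637e-02,  1.37072742e+00, -3.47115681e-05,
        1.68360920e+00, -1.03082366e-01]), 'dq': array([ 7.24141881e-05, -1.22246606e-04, -4.47659545e-04,  7.31225701e-04,
       -7.14687905e-05, -2.10154793e-03]), 'joint_efforts': array([ 9.93450230e-04, -3.51737273e+01, -3.13467085e+01, -2.06972231e-04,
        1.51856484e-04,  1.93639963e-06]), 'ee_pos': array([ 0.15345367, -0.52816279,  0.24831203]), 'eef_rot': array([ 1.50328008e-05,  9.90022161e-01,  1.40911745e-01, -1.66820230e-05]), 'force': array([ 0.5088653 , -0.01467932,  0.85271457]), 'ft_torque': array([0.00672706, 0.00520134, 0.00021393]), 'finger_force': 0.0, 'gripper_width': 0.08529881471329472}
```

View pics/a.png

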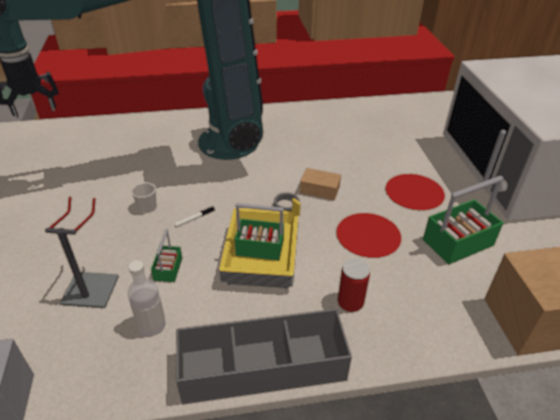

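View pics/b.png

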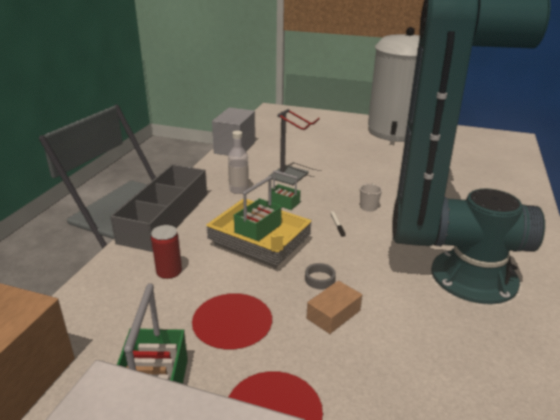

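The scene picture shows three baskets. The one in the yellow tray is at (260,240), and its bar spans (238,207) to (283,209). A small one stands at (167,263) and a large one at (462,230); neither is wanted. I choose the one in the tray. There are red mats at (368,234) and (414,191). Of these, the one farther to the robot's right (smaller y) is at (368,234), about (0.51, 0.343). The red cup-like hit at (0.31,-0.26) is the cup, not a mat. Next I'll check close crops to get the yaw angles.

Run:
```python
from h import *
a=cv2.imread("pics/a.png");b=cv2.imread("pics/b.png")
def crop(im,u,v,w,h,s): return cv2.resize(im[v:v+h,u:u+w],(w*s,h*s),interpolation=cv2.INTER_CUBIC)
m=np.vstack([np.hstack([crop(a,40,190,100,75,4),crop(a,215,190,100,75,4)]),np.hstack([crop(b,260,95,100,75,4),crop(b,215,165,100,75,4)])])
cv2.imwrite("pics/c.png",m)
for t in("can","bottle","cup","tape","carton","marker"):
  for cam in("scene","side"):
    print(t,cam,[(round(d["confidence"],2),world(cam,d["xyz"]).round(3).tolist()) for d in spot_point(cam,t)[:2]])
```

```text
can scene [(0.63, [0.734, 0.227, -0.001])]
can side [(0.75, [0.731, 0.232, 0.001]), (0.41, [0.542, -0.366, 0.203])]
bottle scene [(0.25, [0.556, 0.041, 0.038])]
bottle side [(0.93, [0.728, -0.235, 0.001]), (0.55, [0.555, 0.041, 0.041])]
cup scene [(0.7, [0.306, -0.26, 0.001])]
cup side [(0.7, [0.311, -0.259, 0.002]), (0.63, [0.48, 0.134, 0.041])]
tape scene [(0.81, [0.364, 0.136, -0.002]), (0.38, [0.559, 0.039, 0.036])]
tape side [(0.72, [0.563, 0.036, 0.176]), (0.61, [0.367, 0.146, 0.0])]
carton scene [(0.69, [0.56, 0.042, 0.035]), (0.63, [0.3, 0.251, -0.002])]
carton side [(0.76, [0.306, 0.254, -0.001])]
marker scene [(0.47, [0.387, -0.15, -0.007]), (0.35, [0.558, 0.041, 0.034])]
marker side [(0.55, [0.514, 0.343, 0.006]), (0.49, [0.384, -0.139, 0.001])]
```

View pics/c.png

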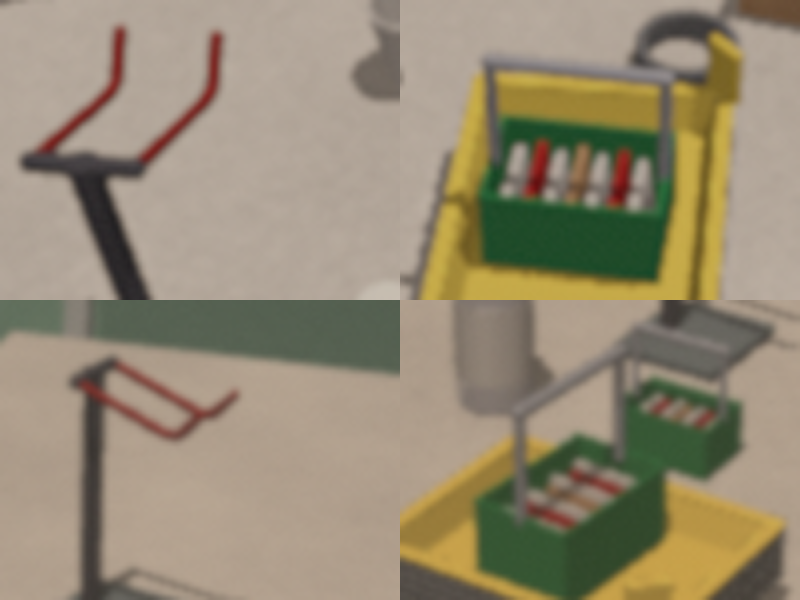

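The crop confirms the middle basket: its bar runs from (237,205.5) to (282,209) in the scene picture. The prong tips are at (70,197.5) and (94,199), and the troughs at (69.5,212) and (93,214.5).

```bash
cat >> h.py <<'E'
def ray(cam,uv,z):
    c=calibration(cam); K=np.array(c["K"])
    d=np.linalg.solve(K,[uv[0],uv[1],1.])
    if cam=="wrist":
        M=T()@np.array(c["hand_eye"]); o=M[:3,3]; d=M[:3,:3]@d
    else:
        Rm=np.array(c["R"]); o=-Rm.T@np.array(c["t"]); d=Rm.T@d
    return o+d*(z-o[2])/d[2]
def plan(p,yaw):  # TCP target, tool-y yaw in deg (tool straight down)
    M=T(); a=np.deg2rad(yaw); y=np.array([np.cos(a),np.sin(a),0]); z=np.array([0,0,-1.]); G=np.c_[np.cross(y,z),y,z]
    rv=R.from_matrix(M[:3,:3].T@G).as_rotvec()
    print("turn first",rv.round(3)," then shift mm",(G.T@(np.array(p)-M[:3,3])*1000).round(1),"| shift unturned",(M[:3,:3].T@(np.array(p)-M[:3,3])*1000).round(1),"ypred q6",round(np.rad2deg(np.arctan2(p[1],p[0]))-yaw,1))
E
python3 - <<'E'
from h import *
def yw(p,q): d=q-p; return np.rad2deg(np.arctan2(d[1],d[0])).round(1), np.hypot(d[0],d[1]).round(3)
for n,a,b,z in(("bar",(237,205.5),(282,209),.179),("tips",(70.2,197.5),(94.2,199),.219),("trough",(69.5,212),(93,214.5),.197),("cross",(47,230.5),(75,232),.228)):
  p,q=ray("scene",a,z),ray("scene",b,z); print(n,p.round(3),q.round(3),((p+q)/2).round(3),yw(p,q))
for n,a,b,z in(("bar",(515-400,410-300),(625-400,348-300),.179),):
  f=lambda c:(215+c[0]/4,165+c[1]/4); p,q=ray("side",f(a),z),ray("side",f(b),z); print("side",n,p.round(3),q.round(3),yw(p,q))
f=lambda c:(260+c[0]/4,95+c[1]/4)
for n,a,z in(("trough",(175,435-300),.197),("trough far",(205,412-300),.197),("tip",(235,394-300),.219)): print(n,ray("side",f(a),z).round(3))
plan([.564,.035,.30],-8)
E
```

```text
bar [ 0.552 -0.016  0.179] [0.58  0.087 0.179] [0.566 0.035 0.179] (np.float64(74.7), np.float64(0.107))
tips [ 0.515 -0.388  0.219] [ 0.529 -0.334  0.219] [ 0.522 -0.361  0.219] (np.float64(76.0), np.float64(0.056))
trough [ 0.54  -0.392  0.197] [ 0.556 -0.339  0.197] [ 0.548 -0.365  0.197] (np.float64(72.7), np.float64(0.056))
cross [ 0.631 -0.415  0.228] [ 0.644 -0.357  0.228] [ 0.637 -0.386  0.228] (np.float64(77.1), np.float64(0.059))
side bar [0.58  0.086 0.179] [ 0.542 -0.018  0.179] (np.float64(-109.8), np.float64(0.111))
trough [ 0.542 -0.337  0.197]
trough far [ 0.533 -0.393  0.197]
tip [ 0.507 -0.383  0.219]
turn first [ 0.     0.    -1.148]  then shift mm [614.8 328.2 -51.7] | shift unturned [ 551.4 -426.2  -51.7] ypred q6 11.6
```

```bash
python3 -m creep '[[[0,0,-7],[0,0,-0.144]],[[0,0,-7],[0,0,-0.144]],[[0,0,-7],[0,0,-0.144]],[[0,0,-7],[0,0,-0.144]],[[0,0,-7],[0,0,-0.144]],[[0,0,-7],[0,0,-0.144]],[[0,0,-7],[0,0,-0.144]],[[41,15,0],[0,0,0]],[[41,15,0],[0,0,0]],[[41,15,0],[0,0,0]]]' 55
python3 -m creep '[[[41,15,0],[0,0,0]],[[41,15,0],[0,0,0]],[[41,15,0],[0,0,0]],[[41,15,0],[0,0,0]],[[41,15,0],[0,0,0]],[[41,15,0],[0,0,0]],[[41,15,0],[0,0,0]],[[41,15,0],[0,0,0]],[[41,15,0],[0,0,0]],[[41,15,0],[0,0,0]]]'
python3 - <<'E'
from h import *
plan([.565,.035,.30],-16)
im=snapshot("wrist");cv2.imwrite("pics/d.png",im)
for t in("basket_bar","tray_ear","tray_near","tray_far","tray"):
  print(t,[(round(d["confidence"],2),world("wrist",d["xyz"]).round(3).tolist()) for d in spot_point("wrist",t)[:2]])
E
```

```text
time_s: 2.7
ee_pos: [0.2312, -0.4214, 0.2973]
eef_rot: [0.0, 0.799, 0.601, 0.0]
force: [0.8, -0.0, 0.1]
gripper_width: 0.0469
finger_force: 0.0
time_s: 3.7
ee_pos: [0.489, -0.0681, 0.2976]
eef_rot: [0.0, 0.799, 0.602, 0.0]
force: [-0.1, -1.1, 0.3]
gripper_width: 0.0468
finger_force: 0.0
turn first [ 0.001  0.    -0.001]  then shift mm [120.1  44.7  -2.4] | shift unturned [120.1  44.6  -2.4] ypred q6 19.5
basket_bar [(0.88, [0.563, 0.039, 0.178]), (0.76, [0.561, -0.197, 0.1])]
tray_ear []
tray_near []
tray_far [(0.63, [0.632, -0.054, 0.036]), (0.49, [0.559, 0.036, 0.048])]
tray []
```

View pics/d.png

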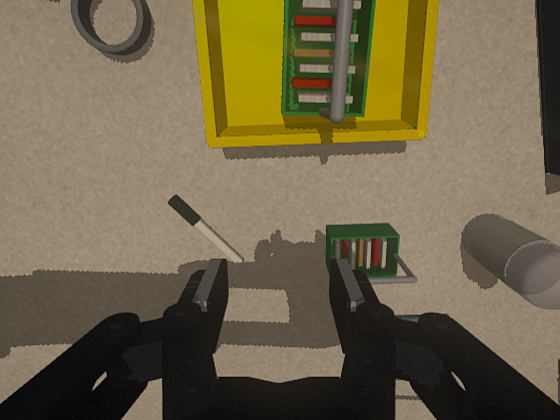

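Wrist view: the bar runs from (337,117) up to (344,0), with the basket in the yellow tray. The marker is at (205,230) and the small basket at (363,250). I'll compute the bar's yaw from these pixels.

Run:
```python
from h import *
def pr(n,a,b,z):
  p,q=ray("wrist",a,z),ray("wrist",b,z); d=q-p; print(n,p.round(4),q.round(4),np.rad2deg(np.arctan2(d[1],d[0])).round(1))
pr("bar",(337,117),(344,0),.179)
pr("rim right",(428,137),(438,0),.07);pr("rim left",(208,143),(195,0),.07);pr("rim front",(213,146),(422,138),.07)
plan([.565,.036,.25],-17)
```

```text
bar [ 0.5447 -0.0178  0.179 ] [0.5652 0.0506 0.179 ] 73.3
rim right [ 0.6457 -0.073   0.07  ] [0.6729 0.0473 0.07  ] 77.3
rim left [ 0.4276 -0.0162  0.07  ] [0.4599 0.1088 0.07  ] 75.5
rim front [ 0.4315 -0.0205  0.07  ] [ 0.6397 -0.0723  0.07  ] -14.0
turn first [-0.     0.001  0.016]  then shift mm [124.4  42.7  47.3] | shift unturned [123.7  44.7  47.3] ypred q6 20.6
```

```bash
python3 -m creep '[[[40,14,0],[0,0,0.005]],[[40,14,0],[0,0,0.005]],[[40,14,0],[0,0,0.005]],[[0,0,25],[0,0,0]],[[0,0,25],[0,0,0]],[[0,0,25],[0,0,0]],[[0,0,25],[0,0,0]],[[0,0,20],[0,0,0]],[[0,0,0],[0,0,0]],[[0,0,0],[0,0,0]]]'
python3 - <<'E'
from h import *
plan([.563,.035,.177],-16.7)
im=snapshot("wrist");cv2.imwrite("pics/e.png",im)
for t in("basket_bar",):
  print(t,[(round(d["confidence"],2),world("wrist",d["xyz"]).round(3).tolist()) for d in spot_point("wrist",t)[:2]])
E
```

```text
time_s: 5.0
ee_pos: [0.5621, 0.0322, 0.1778]
eef_rot: [0.0, 0.804, 0.595, -0.0]
force: [0.0, 0.1, 0.7]
gripper_width: 0.0469
finger_force: 0.0
turn first [ 0.     0.    -0.006]  then shift mm [2.9 0.1 0.8] | shift unturned [2.9 0.  0.8] ypred q6 20.3
basket_bar [(0.89, [0.564, 0.036, 0.182]), (0.49, [0.364, 0.142, -0.0])]
```

View pics/e.png

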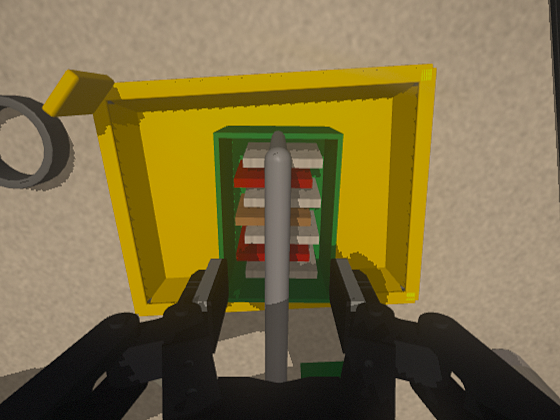

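The bar (column 277) lies squarely between the fingers, so I shift 3 mm along it, close and lift.

```bash
python3 -m creep '[[[3,0,1],[0,0,0]],[[0,0,0],[0,0,0]],[[0,0,0],[0,0,0]],[[0,0,0],[0,0,0]],[[0,0,0],[0,0,0]],[[0,0,0],[0,0,0]],[[0,0,-3],[0,0,0]],[[0,0,-5],[0,0,0]],[[0,0,-10],[0,0,0]],[[0,0,-15],[0,0,0]]]' 0
python3 -m creep '[[[0,0,-25],[0,0,0]],[[0,0,-25],[0,0,0]],[[0,0,-25],[0,0,0]],[[0,0,-20],[0,0,0]],[[0,0,-10],[0,0,0]],[[0,0,-5],[0,0,0]],[[0,0,0],[0,0,0]]]'
python3 - <<'E'
from h import *
# pre-hook: 90mm short of seat along stand x, yaw -15
a=np.deg2rad(-15); u=np.array([np.cos(a),np.sin(a)]); s=np.array([.544,-.367])
p=s-.10*u
plan([*p,.30],-15); print(p)
for cam in("scene","side"):
  snapshot(cam)
  for t in("basket","basket_bar","stack"): print(cam,t,[(round(d["confidence"],2),world(cam,d["xyz"]).round(3).tolist()) for d in spot_point(cam,t)[:3]])
E
```

```text
time_s: 6.1
ee_pos: [0.5624, 0.0364, 0.2086]
eef_rot: [-0.001, 0.803, 0.595, -0.001]
force: [-0.3, 0.4, -1.8]
gripper_width: 0.008
finger_force: 58.4
time_s: 6.8
ee_pos: [0.5632, 0.0364, 0.3197]
eef_rot: [0.0, 0.803, 0.596, 0.0]
force: [0.8, -0.0, -2.7]
gripper_width: 0.0077
finger_force: 58.5
turn first [ 0.001 -0.    -0.033]  then shift mm [-394.6  -14.1   19.7] | shift unturned [-394.9   -1.    19.7] ypred q6 -22.3
[ 0.44740742 -0.3411181 ]
scene basket [(0.95, [0.561, 0.036, 0.187]), (0.72, [0.58, 0.566, -0.002]), (0.55, [0.56, -0.198, -0.002])]
scene basket_bar [(0.92, [0.562, -0.199, 0.098]), (0.83, [0.564, 0.034, 0.321]), (0.59, [0.579, 0.571, 0.191])]
scene stack []
side basket [(0.84, [0.564, 0.035, 0.178]), (0.72, [0.56, -0.197, -0.0])]
side basket_bar [(0.97, [0.563, 0.034, 0.317]), (0.89, [0.562, -0.198, 0.1]), (0.6, [0.579, 0.575, 0.194])]
side stack [(0.74, [0.558, 0.04, -0.001]), (0.62, [0.544, -0.365, 0.207])]
```

```bash
python3 -m creep '[[[0,0,0],[0,0,-0.033]],[[-15,-1,0],[0,0,0]],[[-25,-1,0],[0,0,0]],[[-35,-1,0],[0,0,0]],[[-35,-1,0],[0,0,0]],[[-35,-1,0],[0,0,0]],[[-35,-1,0],[0,0,0]],[[-35,-1,0],[0,0,0]],[[-35,-1,0],[0,0,0]],[[-35,-1,0],[0,0,0]]]'
python3 -m creep '[[[-35,-1,0],[0,0,0]],[[-35,-1,0],[0,0,0]],[[-25,-1,0],[0,0,0]],[[-15,-1,20],[0,0,0]],[[0,0,20],[0,0,0]],[[0,0,20],[0,0,0]],[[0,0,12],[0,0,0]],[[0,0,0],[0,0,0]],[[0,0,0],[0,0,0]],[[0,0,0],[0,0,0]]]'
python3 - <<'E'
from h import *
a=np.deg2rad(-15); u=np.array([np.cos(a),np.sin(a)]); s=np.array([.544,-.367])
for cam in("side","scene","wrist"):
  im=snapshot(cam)
  if cam=="wrist": cv2.imwrite("pics/f.png",im)
  for t in("basket_bar","hook_seat","hookstand"): print(cam,t,[(round(d["confidence"],2),world(cam,d["xyz"]).round(3).tolist()) for d in spot_point(cam,t)[:3]])
plan([*s,.247],-15)
E
```

```text
time_s: 8.2
ee_pos: [0.4792, -0.2386, 0.3194]
eef_rot: [0.0, 0.794, 0.608, -0.0]
force: [0.2, -0.8, -2.4]
gripper_width: 0.0078
finger_force: 58.5
time_s: 9.2
ee_pos: [0.4486, -0.3422, 0.249]
eef_rot: [0.001, 0.793, 0.609, 0.0]
force: [-0.1, -0.8, -3.1]
gripper_width: 0.0078
finger_force: 58.4
side basket_bar [(0.8, [0.561, -0.201, 0.101]), (0.74, [0.449, -0.343, 0.248]), (0.34, [0.309, -0.261, 0.003])]
side hook_seat [(0.83, [0.544, -0.363, 0.207])]
side hookstand [(0.65, [0.538, -0.368, -0.002]), (0.49, [0.476, 0.146, 0.112]), (0.47, [0.51, 0.344, 0.004])]
scene basket_bar [(0.95, [0.449, -0.347, 0.248]), (0.81, [0.581, 0.568, 0.19]), (0.77, [0.559, -0.199, 0.099])]
scene hook_seat [(0.98, [0.543, -0.365, 0.205])]
scene hookstand [(0.88, [0.543, -0.373, 0.0]), (0.3, [0.731, 0.226, -0.0])]
wrist basket_bar [(0.85, [0.446, -0.345, 0.249])]
wrist hook_seat []
wrist hookstand []
turn first [-0.  0. -0.]  then shift mm [ 0.4 99.   0.3] | shift unturned [ 0.4 99.   0.3] ypred q6 -19.0
```

View pics/f.png

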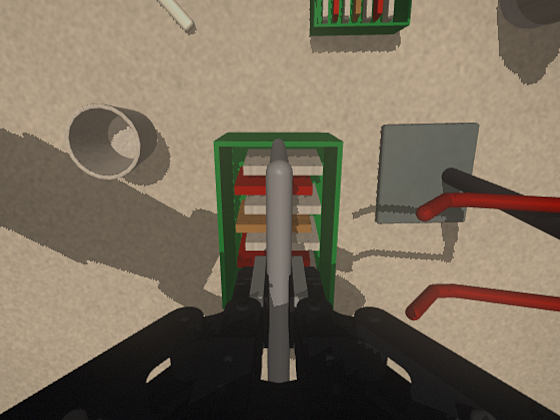

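The basket hangs straight with its bar vertical at column 280. The prong tips are at (425,213) and (413,312), and the stand's plate is at (425,172). I'll check the tips' midpoint and yaw against the seat estimate.

Run:
```python
from h import *
p,q=ray("wrist",(425,213),.217),ray("wrist",(415,310),.217); d=p-q; m=(p+q)/2
print(p,q,np.hypot(*d[:2]),np.rad2deg(np.arctan2(d[1],d[0])),m)
a=np.deg2rad(-15); u=np.array([np.cos(a),np.sin(a)]);print("seat",m[:2]+.026*u)
P=[ray("wrist",c,.012)for c in((383,126),(478,124),(465,222),(377,222))]
for i in range(4): e=P[(i+1)%4]-P[i];print(np.rad2deg(np.arctan2(e[1],e[0])),np.hypot(*e[:2]))
c=sum(P)/4;print("plate c",c,"origin",c[:2]-.065*u)
```

```text
[ 0.52282124 -0.33523866  0.217     ] [ 0.51041714 -0.38834187  0.217     ] 0.054532671078924684 76.85231151905698 [ 0.51661919 -0.36179026  0.217     ]
seat [ 0.54173326 -0.36851956]
-13.868788935832555 0.09805627018675561
-102.64860591604118 0.10782892783560478
164.94652649604518 0.09944727606454215
76.63314694603412 0.10575244533615956
plate c [ 0.60142874 -0.38325443  0.012     ] origin [ 0.53864356 -0.36643119]
```

```bash
python3 -m creep '[[[0,15,0],[0,0,-0.014]],[[0,25,0],[0,0,0]],[[0,25,0],[0,0,0]],[[0,20,0],[0,0,0]],[[0,10,0],[0,0,0]],[[1,3,0],[0,0,0]],[[0,0,0],[0,0,0]],[[0,0,15],[0,0,0]],[[0,0,15],[0,0,0]],[[0,0,0],[0,0,0]]]'
python3 -m creep '[[[0,0,6],[0,0,0]],[[0,0,3],[0,0,0]],[[0,0,3],[0,0,0]],[[0,0,0],[0,0,0]],[[0,0,0],[0,0,0]]]'
python3 - <<'E'
from h import *
print(observe()["force"])
for cam in("side","scene"):
  im=snapshot(cam)
  cv2.imwrite(f"pics/g_{cam}.png",im)
  for t in("basket_bar","hook_seat"): print(cam,t,[(round(d["confidence"],2),world(cam,d["xyz"]).round(3).tolist()) for d in spot_point(cam,t)[:3]])
E
```

```text
time_s: 10.8
ee_pos: [0.5414, -0.3639, 0.2127]
eef_rot: [-0.004, 0.789, 0.614, -0.001]
force: [-0.9, 0.0, -2.6]
gripper_width: 0.0076
finger_force: 58.6
time_s: 11.3
ee_pos: [0.5435, -0.3651, 0.2056]
eef_rot: [0.0, 0.789, 0.614, 0.0]
force: [-0.6, -1.0, -2.2]
gripper_width: 0.0081
finger_force: 58.6
[-0.56253185 -0.99191147 -2.21337935]
side basket_bar [(0.92, [0.582, 0.577, 0.194]), (0.89, [0.563, -0.202, 0.101]), (0.56, [0.544, -0.365, 0.204])]
side hook_seat []
scene basket_bar [(0.87, [0.565, -0.2, 0.095]), (0.84, [0.547, -0.37, 0.206]), (0.69, [0.584, 0.567, 0.189])]
scene hook_seat [(0.59, [0.542, -0.364, 0.204])]
```

```bash
python3 -m creep '[[[0,0,1.5],[0,0,0]],[[0,0,1.5],[0,0,0]],[[0,0,0],[0,0,0]],[[0,0,0],[0,0,0]]]'
python3 -m creep '[[[0,0,1],[0,0,0]],[[0,0,0],[0,0,0]],[[0,0,0],[0,0,0]]]'
```

```text
time_s: 12.0
ee_pos: [0.5435, -0.3651, 0.2029]
eef_rot: [0.0, 0.789, 0.614, 0.0]
force: [-0.5, -0.1, -0.7]
gripper_width: 0.0078
finger_force: 59.0
time_s: 12.3
ee_pos: [0.5436, -0.3651, 0.2026]
eef_rot: [0.001, 0.789, 0.614, 0.0]
force: [-1.6, 1.2, 5.6]
gripper_width: 0.008
finger_force: 59.3
```

```bash
python3 -m creep '[[[0,0,-0.5],[0,0,0]],[[0,0,0],[0,0,0]],[[0,0,0],[0,0,0]],[[0,0,0],[0,0,0]],[[0,0,0],[0,0,0]]]' 40
python3 - <<'E'
from h import *
print(observe()["force"])
for cam in("side","scene"):
  im=snapshot(cam)
  cv2.imwrite(f"pics/g_{cam}.png",im)
  for t in("basket_bar","hook_seat"): print(cam,t,[(round(d["confidence"],2),world(cam,d["xyz"]).round(3).tolist()) for d in spot_point(cam,t)[:3]])
c=cv2.imread("pics/g_side.png")[90:195,240:380]; cv2.imwrite("pics/g.png",cv2.resize(c,None,fx=5,fy=5,interpolation=cv2.INTER_CUBIC))
E
```

```text
time_s: 12.8
ee_pos: [0.5434, -0.365, 0.2014]
eef_rot: [-0.0, 0.789, 0.614, -0.0]
force: [-0.2, 0.4, 0.7]
gripper_width: 0.0341
finger_force: 0.0
[-0.21308669  0.41628892  0.73521486]
side basket_bar [(0.81, [0.582, 0.575, 0.194]), (0.74, [0.543, -0.37, 0.203]), (0.72, [0.565, -0.198, 0.1])]
side hook_seat [(0.62, [0.543, -0.367, 0.204]), (0.47, [0.311, -0.259, 0.003])]
scene basket_bar [(0.93, [0.579, 0.569, 0.191]), (0.87, [0.548, -0.367, 0.201]), (0.7, [0.565, -0.199, 0.095])]
scene hook_seat [(0.72, [0.543, -0.364, 0.203]), (0.67, [0.731, 0.228, -0.001]), (0.32, [0.541, -0.375, -0.003])]
```

View pics/g.png

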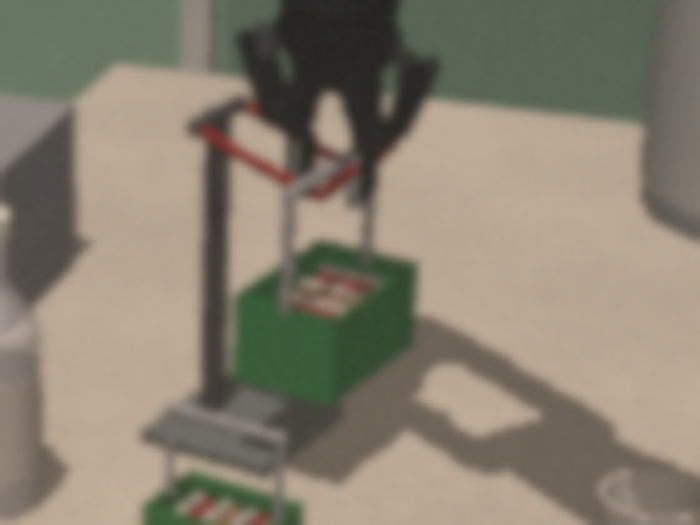

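The basket hangs by its bar in both troughs (bar at around (320,175) in the crop), and the fingers are open around it. I'm retreating straight up and heading for the ear.

```bash
python3 -m creep '[[[0,0,-5],[0,0,0]],[[0,0,-10],[0,0,0]],[[0,0,-20],[0,0,0]],[[0,0,-30],[0,0,0]],[[0,0,-30],[0,0,0]],[[0,0,-15],[0,0,0]]]'
python3 - <<'E'
from h import *
plan([.380,.088,.25],-59)
E
```

```text
time_s: 13.7
ee_pos: [0.5439, -0.3654, 0.3171]
eef_rot: [0.003, 0.789, 0.614, 0.001]
force: [1.2, 0.6, 0.5]
gripper_width: 0.0341
finger_force: 0.0
turn first [0.007 0.    0.782]  then shift mm [  93.  -473.1   67.1] | shift unturned [ 399.5 -270.6   64.2] ypred q6 72.0
```

```bash
python3 -m creep '[[[36,-25,0],[0,0,0]],[[36,-25,0],[0,0,0]],[[36,-25,0],[0,0,0]],[[36,-25,5],[0,0,0]],[[36,-25,5],[0,0,0]],[[36,-25,10],[0,0,0]],[[36,-25,10],[0,0,0]],[[37,-24,10],[0,0,0]],[[37,-24,10],[0,0,0]],[[37,-24,10],[0,0,0]]]' 55
python3 -m creep '[[[37,-24,5],[0,0,0.13]],[[0,0,0],[0,0,0.13]],[[0,0,0],[0,0,0.13]],[[0,0,0],[0,0,0.13]],[[0,0,0],[0,0,0.13]],[[0,0,0],[0,0,0.132]],[[0,0,0],[0,0,0]],[[0,0,0],[0,0,0]]]'
python3 - <<'E'
from h import *
im=snapshot("wrist");cv2.imwrite("pics/k.png",im)
for t in("tray_ear","tray_near","tray_far","tray","stack"):
  print(t,[(round(d["confidence"],2),world("wrist",d["xyz"]).round(3).tolist()) for d in spot_point("wrist",t)[:2]])
plan([.475,.145,.15],-59)
E
```

```text
time_s: 14.7
ee_pos: [0.3924, 0.0489, 0.2529]
eef_rot: [0.001, 0.789, 0.614, 0.001]
force: [0.9, -0.5, 0.7]
gripper_width: 0.0471
finger_force: 0.0
time_s: 15.5
ee_pos: [0.3803, 0.0861, 0.248]
eef_rot: [0.0, 0.962, 0.273, 0.001]
force: [-0.0, -0.2, 0.2]
gripper_width: 0.0469
finger_force: 0.0
tray_ear [(0.92, [0.472, 0.147, 0.112]), (0.21, [0.557, 0.041, 0.046])]
tray_near [(0.89, [0.482, 0.133, 0.039])]
tray_far []
tray [(0.65, [0.558, 0.045, 0.043])]
stack [(0.45, [0.47, 0.144, 0.11])]
turn first [ 0.    -0.     0.011]  then shift mm [111.7  -1.7  97.3] | shift unturned [111.7  -0.6  97.3] ypred q6 76.0
```

View pics/k.png

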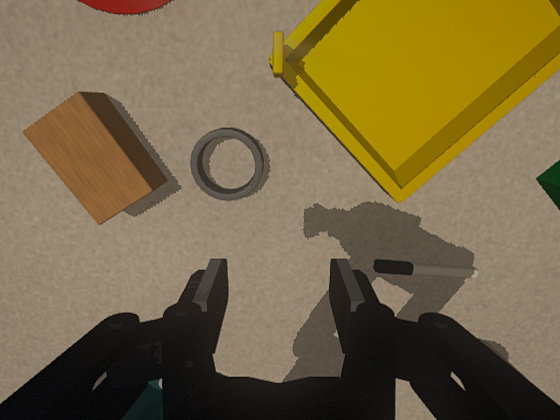

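The ear shows as a vertical plate, columns 273–284 and rows 32–75, aligned with the tool's x. So the yaw suits the pinch.

```bash
python3 - <<'E'
from h import *
p,q=ray("wrist",(279,33),.112),ray("wrist",(279,72),.112);print(p,q,(p+q)/2,np.hypot(*(p-q)[:2]))
plan([.474,.145,.092],-59)
E
python3 -m creep '[[[25,0,0],[0,0,0.01]],[[30,0,0],[0,0,0]],[[30,0,0],[0,0,0]],[[20,0,0],[0,0,0]],[[5,0,20],[0,0,0]],[[0,0,25],[0,0,0]],[[0,0,25],[0,0,0]],[[0,0,10],[0,0,0]],[[0,0,0],[0,0,0]],[[0,0,0],[0,0,0]]]'
python3 - <<'E'
from h import *
im=snapshot("wrist");cv2.imwrite("pics/l.png",im)
for t in("tray_ear","tray_near","tray"):
  print(t,[(round(d["confidence"],2),world("wrist",d["xyz"]).round(3).tolist()) for d in spot_point("wrist",t)[:2]])
plan([.474,.145,.092],-59)
E
```

```text
[0.48359696 0.14974472 0.112     ] [0.46217895 0.13656671 0.112     ] [0.47288795 0.14315572 0.112     ] 0.02514738819768508
turn first [ 0.    -0.     0.011]  then shift mm [110.8  -2.2 155.3] | shift unturned [110.8  -1.1 155.3] ypred q6 76.0
time_s: 16.8
ee_pos: [0.4748, 0.1429, 0.1682]
eef_rot: [0.0, 0.964, 0.267, 0.001]
force: [-0.0, 0.2, 0.2]
gripper_width: 0.0469
finger_force: 0.0
tray_ear [(0.65, [0.472, 0.144, 0.117])]
tray_near [(0.79, [0.481, 0.137, 0.041]), (0.24, [0.471, 0.142, 0.114])]
tray [(0.74, [0.555, 0.041, 0.044]), (0.19, [0.471, 0.146, 0.112])]
turn first [ 0.001 -0.003 -0.   ]  then shift mm [ 0.  -2.3 76.8] | shift unturned [-0.2 -2.4 76.8] ypred q6 76.0
```

View pics/l.png

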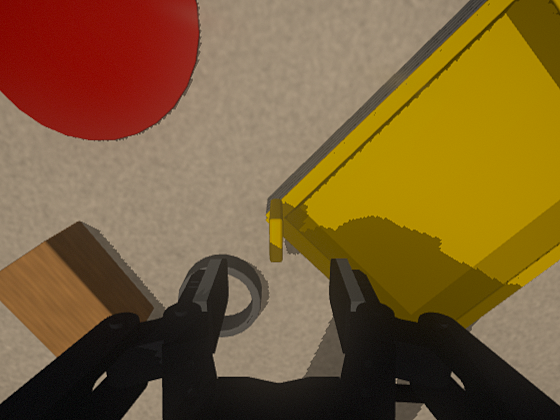

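The ear (column 276, rows 200–262) is centred between the fingers. I'm descending and closing.

```bash
python3 -m creep '[[[-1,-1,20],[0,0,0]],[[0,0,25],[0,0,0]],[[0,0,20],[0,0,0]],[[0,0,10],[0,0,0]],[[0,0,0],[0,0,0]],[[0,0,0],[0,0,0]]]'
python3 -m creep '[[[0,0,0],[0,0,0]],[[0,0,0],[0,0,0]],[[0,0,0],[0,0,0]],[[0,0,0],[0,0,0]],[[0,0,0],[0,0,0]],[[0,0,0],[0,0,0]]]' 0
python3 - <<'E'
from h import *
print(T()[:3].round(4),observe()["ft_torque"])
for cam in("side","scene"):
  snapshot(cam)
  for t in("tray_near","tray_far","stack"): print(cam,t,[(round(d["confidence"],2),world(cam,d["xyz"]).round(3).tolist()) for d in spot_point(cam,t)[:2]])
E
```

```text
time_s: 17.6
ee_pos: [0.4737, 0.1434, 0.0933]
eef_rot: [0.0, 0.964, 0.267, 0.001]
force: [-0.1, -0.7, 0.2]
gripper_width: 0.0469
finger_force: 0.0
time_s: 18.2
ee_pos: [0.4736, 0.1435, 0.0933]
eef_rot: [-0.0, 0.964, 0.267, 0.001]
force: [-0.8, 0.2, 5.8]
gripper_width: 0.0073
finger_force: 59.1
[[ 8.571e-01  5.151e-01  1.900e-03  4.736e-01]
 [ 5.151e-01 -8.571e-01  6.000e-04  1.435e-01]
 [ 1.900e-03  5.000e-04 -1.000e+00  9.330e-02]] [0.12312439 0.13766387 0.05240643]
side tray_near [(0.84, [0.481, 0.133, 0.042])]
side tray_far [(0.88, [0.631, -0.054, 0.042]), (0.34, [0.364, 0.142, -0.002])]
side stack [(0.67, [0.558, 0.04, -0.004])]
scene tray_near [(0.69, [0.484, 0.13, 0.037])]
scene tray_far [(0.6, [0.632, -0.054, 0.036])]
scene stack []
```

```bash
python3 -m creep '[[[0,1,-4],[0.016,0,0]],[[0,1,-4],[0.016,0,0]],[[0,0,0],[0,0,0]],[[0,1,-4],[0.016,0,0]],[[0,1,-4],[0.016,0,0]],[[0,0,0],[0,0,0]],[[0,1,-4],[0.016,0,0]],[[0,1,-4],[0.016,0,0]],[[0,0,0],[0,0,0]],[[0,0,0],[0,0,0]]]'
python3 - <<'E'
from h import *
print(observe()["ft_torque"])
for cam in("side","scene"):
  snapshot(cam)
  for t in("tray_near","tray_far","stack","tray"): print(cam,t,[(round(d["confidence"],2),world(cam,d["xyz"]).round(3).tolist()) for d in spot_point(cam,t)[:2]])
E
```

```text
time_s: 19.6
ee_pos: [0.4761, 0.1387, 0.117]
eef_rot: [-0.048, 0.962, 0.267, -0.013]
force: [-3.6, 6.4, 5.3]
gripper_width: 0.0071
finger_force: 60.3
[0.91674979 0.24133394 0.19174493]
side tray_near [(0.81, [0.482, 0.133, 0.065])]
side tray_far [(0.86, [0.628, -0.051, 0.04])]
side stack [(0.9, [0.555, 0.042, -0.004])]
side tray [(0.67, [0.554, 0.04, 0.049]), (0.58, [0.73, 0.232, 0.003])]
scene tray_near [(0.94, [0.485, 0.13, 0.057])]
scene tray_far [(0.6, [0.631, -0.053, 0.036])]
scene stack []
scene tray [(0.7, [0.56, 0.042, 0.05])]
```

```bash
python3 -m creep '[[[0,-2,-4],[0.014,0,0]],[[0,0,0],[0,0,0]],[[0,0,0],[0,0,0]],[[0,0,0],[0,0,0]],[[0,0,0],[0,0,0]]]'
python3 - <<'E'
from h import *
print(observe()["ft_torque"])
for cam in("side","scene"):
  snapshot(cam)
  for t in("tray_near","tray_far","stack","tray"): print(cam,t,[(round(d["confidence"],2),world(cam,d["xyz"]).round(3).tolist()) for d in spot_point(cam,t)[:2]])
E
```

```text
time_s: 20.6
ee_pos: [0.4756, 0.1385, 0.1199]
eef_rot: [-0.053, 0.962, 0.267, -0.015]
force: [0.5, 3.2, -0.1]
gripper_width: 0.0071
finger_force: 59.7
[ 0.26758765 -0.08237718  0.28257798]
side tray_near [(0.72, [0.48, 0.134, 0.064])]
side tray_far [(0.68, [0.628, -0.049, 0.04])]
side stack [(0.9, [0.556, 0.041, -0.003]), (0.3, [0.476, 0.138, 0.139])]
side tray [(0.86, [0.554, 0.039, 0.049])]
scene tray_near [(0.7, [0.482, 0.132, 0.063])]
scene tray_far [(0.96, [0.631, -0.05, 0.035])]
scene stack [(0.75, [0.561, 0.037, -0.003]), (0.3, [0.542, -0.372, -0.001])]
scene tray [(0.72, [0.56, 0.044, 0.052])]
```

```bash
python3 -m creep '[[[0,-0.4,-4],[0,0,0]],[[0,-0.4,-4],[0,0,0]],[[0,-0.4,-4],[0,0,0]],[[0,-0.5,-5],[0,0,0]],[[0,-0.5,-5],[0,0,0]],[[0,0,0],[0,0,0]],[[0,0,0],[0,0,0]]]'
python3 - <<'E'
from h import *
print(observe()["ft_torque"])
for cam in("side","scene"):
  snapshot(cam)
  for t in("tray_near","tray_far","stack","tray"): print(cam,t,[(round(d["confidence"],2),world(cam,d["xyz"]).round(3).tolist()) for d in spot_point(cam,t)[:2]])
E
```

```text
time_s: 21.8
ee_pos: [0.476, 0.1383, 0.1425]
eef_rot: [-0.053, 0.962, 0.267, -0.014]
force: [-0.2, -0.2, -0.7]
gripper_width: 0.0069
finger_force: 59.6
[ 0.06101109  0.04105701 -0.04797745]
side tray_near [(0.83, [0.48, 0.132, 0.086])]
side tray_far [(0.66, [0.481, 0.134, 0.09])]
side stack [(0.86, [0.558, 0.041, -0.004])]
side tray [(0.65, [0.555, 0.04, 0.072])]
scene tray_near [(0.78, [0.482, 0.13, 0.085])]
scene tray_far [(0.61, [0.628, -0.052, 0.058])]
scene stack [(0.71, [0.563, 0.038, -0.005]), (0.29, [0.733, 0.227, 0.001])]
scene tray [(0.62, [0.559, 0.042, 0.071])]
```

```bash
python3 -m creep '[[[0,-1,-10],[0,0,0]],[[0,-2,-18],[0,0,0]],[[0,-2,-20],[0,0,0]],[[0,-2,-20],[0,0,0]],[[0,-2,-20],[0,0,0]],[[0,-2,-18],[-0.035,0,0]],[[0,0,-12],[-0.035,0,0]],[[0,0,-5],[-0.035,0,0]],[[0,0,0],[0,0,0]],[[0,0,0],[0,0,0]]]'
python3 - <<'E'
from h import *
print(T().round(3))
for cam in("side","scene"):
  snapshot(cam)
  for t in("tray_near","tray_far","stack","tray","mat"): print(cam,t,[(round(d["confidence"],2),world(cam,d["xyz"]).round(3).tolist()) for d in spot_point(cam,t)[:3]])
M=T(); print((M[:3,:3].T@[-.044,.302,0]*1000).round(1))
E
```

```text
time_s: 23.3
ee_pos: [0.4766, 0.1371, 0.2661]
eef_rot: [-0.003, 0.964, 0.267, -0.0]
force: [0.6, -0.1, -1.0]
gripper_width: 0.0075
finger_force: 59.5
[[ 0.857  0.515 -0.002  0.477]
 [ 0.515 -0.857  0.005  0.137]
 [ 0.    -0.005 -1.     0.266]
 [ 0.     0.     0.     1.   ]]
side tray_near [(0.58, [0.485, 0.124, 0.213])]
side tray_far [(0.62, [0.629, -0.06, 0.213]), (0.31, [0.561, 0.034, 0.211])]
side stack [(0.61, [0.485, 0.124, 0.213])]
side tray [(0.66, [0.558, 0.033, 0.211])]
side mat [(0.82, [0.347, 0.534, 0.003]), (0.64, [0.514, 0.343, 0.004])]
scene tray_near [(0.83, [0.487, 0.122, 0.208]), (0.67, [0.546, -0.366, 0.204])]
scene tray_far [(0.65, [0.631, -0.06, 0.206])]
scene stack [(0.85, [0.559, 0.038, -0.005]), (0.37, [0.542, -0.371, 0.002])]
scene tray [(0.75, [0.563, 0.036, 0.21])]
scene mat [(0.77, [0.514, 0.34, 0.002]), (0.75, [0.349, 0.536, -0.002]), (0.43, [0.727, -0.237, 0.001])]
[ 117.8 -281.5    1.4]
```

```bash
python3 -m creep '[[[5,-12,0],[0,0,0]],[[8,-20,0],[0,0,0]],[[11,-27,0],[0,0,0]],[[12,-30,0],[0,0,0]],[[13,-31,0],[0,0,0]],[[13,-31,0],[0,0,0]],[[13,-31,0],[0,0,0]],[[12,-30,0],[0,0,0]],[[12,-30,0],[0,0,0]],[[10,-24,0],[0,0,0]]]'
python3 -m creep '[[[6,-14,0],[0,0,0]],[[3,-7,0],[0,0,0]],[[0,0,0],[0,0,0]],[[0,0,0],[0,0,0]],[[0,0,0],[0,0,0]],[[0,0,0],[0,0,0]],[[0,0,0],[0,0,0]],[[0,0,0],[0,0,0]]]'
python3 - <<'E'
from h import *
for cam in("side","scene"):
  im=snapshot(cam);cv2.imwrite(f"pics/m_{cam}.png",im)
  for t in("tray_near","tray_far","stack","tray","mat","basket_bar","hook_seat"): print(cam,t,[(round(d["confidence"],2),world(cam,d["xyz"]).round(3).tolist()) for d in spot_point(cam,t)[:3]])
E
```

```text
time_s: 24.9
ee_pos: [0.4319, 0.4239, 0.2669]
eef_rot: [-0.003, 0.963, 0.268, -0.001]
force: [0.2, -0.8, -1.2]
gripper_width: 0.0074
finger_force: 59.5
time_s: 25.7
ee_pos: [0.4303, 0.4433, 0.2673]
eef_rot: [-0.002, 0.964, 0.267, -0.001]
force: [0.2, 0.3, -1.4]
gripper_width: 0.0071
finger_force: 59.5
side tray_near [(0.86, [0.438, 0.433, 0.214]), (0.22, [0.556, 0.04, -0.004])]
side tray_far [(0.58, [0.584, 0.249, 0.214]), (0.31, [0.429, 0.443, 0.284])]
side stack [(0.68, [0.558, 0.04, -0.004])]
side tray [(0.6, [0.51, 0.341, 0.212])]
side mat [(0.93, [0.352, 0.536, 0.003]), (0.64, [0.511, 0.345, 0.003])]
side basket_bar [(0.88, [0.58, 0.576, 0.197]), (0.69, [0.541, -0.368, 0.202]), (0.55, [0.561, -0.199, 0.1])]
side hook_seat [(0.9, [0.546, -0.367, 0.206])]
scene tray_near [(0.76, [0.438, 0.432, 0.212]), (0.15, [0.733, 0.226, 0.002])]
scene tray_far [(0.78, [0.585, 0.246, 0.211])]
scene stack [(0.8, [0.559, 0.04, -0.006])]
scene tray [(0.55, [0.514, 0.344, 0.213])]
scene mat [(0.7, [0.512, 0.34, 0.001]), (0.61, [0.354, 0.538, -0.003])]
scene basket_bar [(0.69, [0.566, -0.199, 0.099]), (0.68, [0.579, 0.57, 0.187]), (0.6, [0.546, -0.368, 0.203])]
scene hook_seat [(0.69, [0.544, -0.368, 0.203])]
```

View pics/m_scene.png

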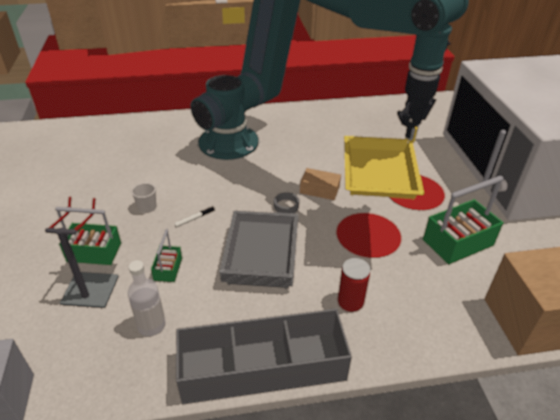

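The tray hangs level at (382,165), which is 0.21 m above the chosen mat at (368,234). The basket is on the hook at (90,235), the stack is in place at (262,248), and no other mat shows to the robot's right. Handing in.

```bash
python3 -c "
from station import *
print(job_done())"
```

```text
the job is handed in; nothing more can be done
None
```

I handed the job in at about 26 s: the basket hangs on the hook, and the peeled tray is held level by its ear about 0.21 m above the right-hand mat. The stack stayed in place and the bystanders look undisturbed; no verdict was returned.

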